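Start the bench centrifuge

TASK

The tubes are loaded, so start the bench centrifuge with light touches of the fingertips, in this order: press the far half of the rocker switch fully down to switch the machine on, gently push the open lid down until it is fully shut, then tap the round start key and let it spring back. Do not press the square stop key, turn the dial, raise the lid, or lift or shift the machine; the tube rack, tip box and bottle stay where they stand.

Things in the scene. Friction and masses are not known exactly. Their poses are not given: they have to be found in the camera images.
- centrifuge: Off-white bench centrifuge, 350 mm deep (x) by 280 mm wide (y), 7 kg, loose on rubber feet. Origin on the bench under its middle; x points to its back (hinge side), y to the operator's left, z up. Its front strip is the control panel; behind that is the lid.
- control_panel: Grey control panel, 127 mm deep, 280 mm wide, part of the machine; origin at the middle of its surface, 126 mm above the bench. It faces up and falls to the front at 0.21 rad: x runs up its slope to the lid, z is its outward normal. Controls in one row 12 mm in front of the middle, from the operator's left (+y): rocker switch (y = 95 mm), round dial (35), round start key (-35), square stop key (-97).
- rocker (a joint): Black rocker switch, 42 mm long up the panel's slope and 28 mm wide, pivoted at its middle: 0 = off (far half raised), 0.32 rad = on (far half fully down, its end stop). It takes about 2 to 3 N on the far half and stays where it is left.
- rocker_far (a point): Middle of the top of the rocker's far half (nearer the lid), 12.5 mm up the slope from its pivot: the spot to press. It stands 11 mm above the panel when off and goes down about 4 mm; the far end of the rocker is 8 mm further up the slope.
- lid (a joint): The lid: 205 mm long, 262 mm wide, 18 mm thick flat lid hinged at the back: 0 = fully shut (flat, its end stop), grows as the front rises, in rad. A stiff hinge holds it where it is left; 2 to 5 N at the front edge moves it. When open its top side slopes down to the back.
- lid_front (a point): Spot on the lid's top face, in the middle of its width, 20 mm behind its front edge: the place to push. It is 185 mm from the hinge line along the lid and, shut, 168 mm above the bench. A lip 10 mm wide sticks out of the front edge below the top.
- lid_hinge (a point): Middle of the hinge line (along the machine's y), at the lid's back edge, 19 mm below the plane of the lid's top face.
- start (a joint): The round start key, light grey, 28 mm across, with a small triangle mark: 0 = up, 0.005 m = fully down, moves along the panel's normal. It registers at 0.0025 m. Sprung: 1.5 N to start moving, about 4 N to register, 6 N fully down; it springs back when let go.
- start_top (a point): Middle of the start key's top face, 9 mm above the panel when up.
- stop (a joint): The square stop key, light grey, 26 mm wide, with a small square mark, same height, travel and spring as the start key. Not to be pressed.
- stop_top (a point): Middle of the stop key's top face.
- dial (a joint): Round black dial, 34 mm across and 14 mm high, its turn in rad, 0 at the start. Not to be turned.
- dial_top (a point): Middle of the dial's top face.
- tube_rack: Bystander: white rack, 112 x 62 mm, with eight capped tubes, 99 mm high in all, loose; origin under its middle.
- tip_box: Bystander: grey box of pipette tips with a pale lid, 122 x 84 mm, 70 mm high, loose; origin under its middle.
- reagent_bottle: Bystander: amber bottle with a white cap, 66 mm across, 155 mm high, loose; origin under its middle.

How it is judged:
On the way, in this order (a step that is already met when the one before it is completed fails the run):
1. the rocker switch is pressed to on (value of joint rocker above 0.26 rad), for 0.1 s.
2. then the lid is pushed fully shut (value of joint lid below 0.03 rad), for 0.1 s.
3. then the start key is pressed (value of joint start above 0.0025 m), for 0.02 s.
4. and let go so that it springs back (value of joint start below 0.0007 m), for 0.1 s.
At the end, for the whole second after the job is handed in: Rocker on (over 0.26 of 0.32 rad), lid shut (under 0.03 rad), start and stop keys up (under 0.7 mm down), the machine at rest within 20 mm of where it stood (value of joint rocker above 0.26 rad and value of joint lid below 0.03 rad and value of joint each of start, stop below 0.0007 m and distance of centrifuge from where it was at the start of the episode below 0.02 m and linear speed of centrifuge below 0.01 m/s); the robot touches nothing.
It fails at once if start key pressed before the machine is switched on and its lid is shut ((value of joint start above 0.0025 m and value of joint lid above 0.05 rad) or (value of joint start above 0.0025 m and value of joint rocker below 0.2 rad)).
It fails at once if stop key pressed (2.5 mm or more) or dial turned by more than 0.2 rad (value of joint stop above 0.0025 m or value of joint dial above 0.2 rad or value of joint dial below -0.2 rad).
It fails at once if centrifuge shifted over 20 mm, lifted or tipped, or its lid raised beyond 0.9 rad (value of joint lid above 0.9 rad or distance of centrifuge from where it was at the start of the episode above 0.02 m or angle between centrifuge's own z axis and vertical above 0.05 rad).
It fails at once if robot presses on the control panel, its switch or keys with more than 35 N, or on the machine with more than 60 N, or slams the lid (faster than 1.8 rad/s) (contact force between any of the fingers, the arm and control_panel above 35 N or contact force between any of the fingers, the arm and centrifuge above 60 N or velocity of joint lid below -1.8 rad/s).
It fails at once if tube rack, tip box or bottle moved more than 20 mm or tipped (distance of any of tube_rack, tip_box, reagent_bottle from where it was at the start of the episode above 0.02 m or angle between any of reagent_bottle, tube_rack's own z axis and vertical above 0.3 rad).
It also fails if it takes over 64 s, if anything falls off the work surface, if the arm or the gripper's body presses on something with over 40 N, if the wrist force passes 120 N, or if a joint passes its speed limit or range.

ROBOT

A 7-joint arm with a two-finger parallel gripper is mounted at the origin on the work surface. World frame = base frame: x ahead of the robot, y to its left, z up, the work surface at z = 0. Lengths are in m, angles in rad, forces in N, time in s.
With the tool pointing down it reaches from about 0.4 to 0.875 m from the base axis. Payload 4.4 kg.
Tool frame: the origin (TCP) lies on the mounting face of the last link; the fingertips stand 173 mm ahead of it and the grasp point (between the pads) lies 155 mm ahead of it; z points along the fingers, y is the line along which they close (so a half turn about z gives the same grasp; the last joint's range is limited). The gripper opens to 85 mm and grips with 20 to 120 N. Pads are 22 mm wide; open, the fingers measure 114 mm over their backs; the gripper's body (76 mm by 85 mm) begins 54 mm behind the grasp point. The pads swing forward as they close: fully open they stand 13 mm farther back than shut.
Start: joints at [1.178, 0.628, 0.038, 1.517, -0.027, 0.996, -0.02], TCP at [0.209, -0.616, 0.405] pointing down, gripper open.
Joint ranges: [-3.06, 3.06], [-0.37, 2.12], [-1.25, 1.32], [0.18, 2.47], [-1.1, 4.24], [0.23, 1.98], [-2.94, 2.94]. Speed limits (rad/s): [2.57, 2.57, 3.14, 3.14, 3.14, 3.14, 3.14].

INTERFACE

Orientations are given as a 3x3 rotation matrix whose columns are the frame's x, y, z axes.
In Python, from rig import robot, optics gives the robot as it stands.
- The arm moves only by the shell command python3 -m inch 'ROWS' [FORCE]. ROWS is a JSON object of lists of equal length, an entry for each row: "fingers": the closure in counts, from 0 (fully open) to 255 (shut); "dp": the shift along the tool's x, y, z in mm, a list of three; "turn": the turn about the tool's z in degrees. In form: {"fingers": [fingers, ...], "dp": [[tx, ty, tz], ...], "turn": [turn, ...]}. A call has 1 to 5 rows; each row is the pose to reach, as a shift and turn from the pose commanded when the call began, along the tool's axes at that moment; what a row does not reach only later rows make up. A row lasts 1/10 s, in which the tool goes at most 50 mm and 8.59 degrees, less where a joint would pass 70% of its speed; a pose out of reach is approached as far as the arm can. A call with a gripper value outside its range is refused whole. The fingers move at their own pace and stop on an object; FORCE is the grip in N (left out, the last holds). Time passes only in rows, so rows that repeat a pose let the fingers close. It gives the time, the measured TCP pose, the force, the opening and the grip force at its end, in the units of the state.
- robot.state(): the state, without advancing time (a new reading comes with each control period).
- optics.get_image(name): name is "scene" or "top" or "wrist"; returns the picture (480x640x3 uint8, blue, green, red); there is no depth.
- optics.camera_params(name): a dict with "intrinsics" (3x3 intrinsics, pixels), "k1" (the pictures are not rectified: a ray, as slopes to the right and down, at radius r is drawn at 1 + k1 r^2 times it, then the intrinsics apply), "R" (3x3) and "t" (3): a world point X has camera coordinates R X + t. Camera axes: x right, y down, z forward; pixel columns grow to the right and rows downward; lengths in m; the calibration is good to about 2 mm. A picture is of the moment at which its call begins: read the wrist's pose just before it. camera_params takes no time and is no camera call; for the wrist camera it gives the pose at the moment of the call.
- robot.close_job(): hands the job in; it is judged then, once.
The state is a dict: "time": time; "joints": joint angles; "qd": joint speeds; "joint_efforts": joint torques, N m; "tcp_pos": TCP position; "ee_rot": TCP orientation; "force": force on the tool from outside, world axes, zero at the start; "torque": the same for the moment, N m; "opening": opening from 0.0 (shut) to 1.0 (fully open); "grip_force": force on a finger pad.
Only numpy, scipy, OpenCV 4.12 (cv2) and the standard library are available. Lean on these libraries where they do the work, as an engineer would, in place of code of your own. Each camera call takes 0.05 s, during which the arm holds its last target. There are 200 camera calls.

## Working session

There is one attempt and no reset: what is moved stays moved. The work goes in short steps, Python scripts to look and compute and a shell command to move; the robot and the scene stay as the last step left them, time stands still between calls to the robot, and variables do not carry over. Pictures are saved under pics/ and viewed, at most 10 in all, crops included, and the job is handed in when it is done.

```bash
mkdir -p pics; ls; python3 - <<'E'
from rig import robot, optics
import cv2,json
for n in ("scene","top"):
    cv2.imwrite(f"pics/{n}0.png",optics.get_image(n))
    p=optics.camera_params(n); print(n,p)
s=robot.state(); print(s["time"],s["tcp_pos"],s["ee_rot"],s["force"])
E
```

```text
pics
scene {'intrinsics': array([[518.81551668,   0.        , 319.47582218],
       [  0.        , 518.81551668, 239.0559178 ],
       [  0.        ,   0.        ,   1.        ]]), 'k1': -0.08443207281003094, 'R': array([[ 9.28321372e-01,  3.71778597e-01, -3.25223222e-04],
       [ 2.64195790e-01, -6.60304896e-01, -7.02992197e-01],
       [-2.61572199e-01,  6.52516758e-01, -7.11197487e-01]]), 't': array([-0.57680973, -0.03980845,  1.19588395])}
top {'intrinsics': array([[478.07163336,   0.        , 326.03516909],
       [  0.        , 478.07163336, 238.89002087],
       [  0.        ,   0.        ,   1.        ]]), 'k1': -0.048310514171305455, 'R': array([[-0.01898443, -0.99981878, -0.00141257],
       [-0.9886689 ,  0.0189831 , -0.14890754],
       [ 0.14890737, -0.00143036, -0.98885011]]), 't': array([0.02714263, 0.64518513, 0.97958921])}
0.1 [ 0.20864502 -0.61531798  0.4038786 ] [[ 9.47051165e-01  3.21082244e-01 -5.33550573e-04]
 [ 3.21082685e-01 -9.47049699e-01  1.66645599e-03]
 [ 2.97705168e-05 -1.74953293e-03 -9.99998469e-01]] [ 0.90460732 -0.45378748  0.20422118]
```

View pics/top0.png

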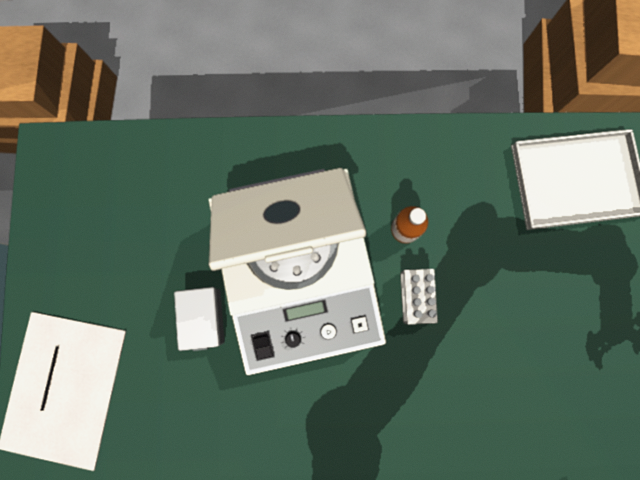

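View pics/scene0.png

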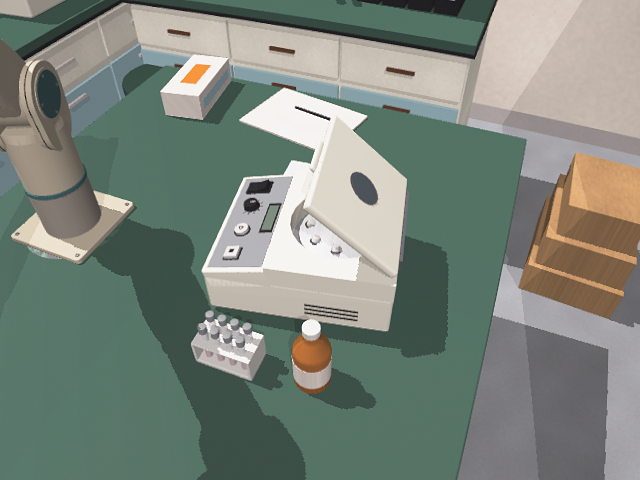

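```bash
cat > h.py <<'E'
import numpy as np, cv2
from rig import robot, optics
def ray(p,uv):
    # pixel -> camera centre and unit ray (world)
    K=p["intrinsics"]; d=np.array([(uv[0]-K[0,2])/K[0,0],(uv[1]-K[1,2])/K[1,1]]); r=d.copy()
    for _ in range(20): r=d/(1+p["k1"]*(r@r))
    v=p["R"].T@np.array([*r,1]); return -p["R"].T@p["t"], v/np.linalg.norm(v)
def plane(p,uv,n,c):
    o,v=ray(p,uv); return o+v*((c-o)@n)/(v@n)
def tri(ps,uvs):
    A=np.zeros((3,3));b=np.zeros(3);R=[ray(p,u) for p,u in zip(ps,uvs)]
    for o,v in R: M=np.eye(3)-np.outer(v,v);A+=M;b+=M@o
    X=np.linalg.solve(A,b); return X,max(np.linalg.norm((np.eye(3)-np.outer(v,v))@(X-o)) for o,v in R)
def proj(p,X):
    c=p["R"]@X+p["t"]; r=c[:2]/c[2]; r=r*(1+p["k1"]*(r@r)); return p["intrinsics"][:2,:2]@r+p["intrinsics"][:2,2]
E
python3 - <<'E'
from h import *
T,S=[optics.camera_params(n) for n in("top","scene")]
P={}
for n,a,b in [("rocker",(262,345),(259,187)),("dial",(292,339),(251,205)),("start",(328,331),(241,229)),("stop",(360,325),(232,252)),
 ("lidFL",(210,266),(340,120)),("lidFR",(366,237),(305,208)),("lidBL",(210,198),(407,180)),("lidBR",(347,169),(393,275)),("bottlecap",(417,215),(311,327))]:
    P[n],e=tri((T,S),(a,b)); print(n,P[n].round(4),round(e,4))
d=P["rocker"]-P["stop"]; print(np.linalg.norm(d), "yaw",np.arctan2(-d[0],d[1]))
f=(P["lidFL"]+P["lidFR"])/2-(P["lidBL"]+P["lidBR"])/2; print("lid",f,np.linalg.norm(f),np.arctan2(f[2],np.hypot(*f[:2])))
for n in("top","scene"):
    im=cv2.imread(f"pics/{n}0.png"); 
t=cv2.imread("pics/top0.png")[150:390,190:450]; s=cv2.imread("pics/scene0.png")[105:345,190:450]
cv2.imwrite("pics/c.png",cv2.resize(np.hstack([t,s]),None,fx=1.53,fy=1.53,interpolation=2))
E
```

```text
rocker [0.4288 0.1418 0.1268] 0.0008
dial [0.4395 0.0839 0.1275] 0.0005
start [0.4535 0.0144 0.1279] 0.0004
stop [ 0.4652 -0.0468  0.1281] 0.0013
lidFL [0.5738 0.2096 0.2824] 0.0054
lidFR [ 0.614  -0.0492  0.2878] 0.0029
lidBL [0.7157 0.2406 0.157 ] 0.0015
lidBR [ 0.7632 -0.028   0.1718] 0.0003
bottlecap [ 0.6728 -0.1627  0.1549] 0.0003
0.19205680881511966 yaw 0.19082253314343134
lid [-0.14553166 -0.0261244   0.1206693 ] 0.19084818102690648 0.6844913238674599
```

The top view shows the rocker at about (262,345), dial (292,339), start (328,331) and stop (360,325), with the open lid behind them. The scene view shows start at (241,229), stop (232,252) and the lid front corners at (340,120) and (305,208). The two views agree to about 1 mm on the controls. Machine yaw is about 0.19 rad and the lid is open about 0.66 rad. First I swing in front of the machine with the fingers shut.

```bash
python3 -m inch '{"fingers":[255,255,255,255,255],"dp":[[40,-30,0],[80,-60,0],[120,-90,-5],[160,-120,-10],[200,-150,-10]],"turn":[0,2,4,6,8]}' 40; python3 -m inch '{"fingers":[255,255,255,255,255],"dp":[[20,-40,0],[50,-75,0],[80,-110,-5],[110,-145,-10],[110,-145,-10]],"turn":[0,0,0,0,0]}'
```

```text
time: 0.6
tcp_pos: [0.3505, -0.4081, 0.415]
ee_rot: [[0.983, 0.184, 0.001], [0.184, -0.983, -0.0], [0.001, 0.0, -1.0]]
force: [0.1, -0.5, -0.2]
opening: 0.146
grip_force: 0.0
time: 1.1
tcp_pos: [0.4344, -0.2404, 0.425]
ee_rot: [[0.98, 0.197, 0.003], [0.197, -0.98, 0.004], [0.003, -0.003, -1.0]]
force: [-0.6, -0.3, -0.9]
opening: 0.003
grip_force: 0.0
```

```bash
cat > to.py <<'E'
# prints dp (mm) and turn (deg) that bring the fingertip to a world point with tool y along machine -y
import sys; from h import *
s=robot.state(); R=np.array(s["ee_rot"]); tip=np.array(s["tcp_pos"])+.173*R[:,2]
yaw=float(sys.argv[4]) if len(sys.argv)>4 else .19
g=np.array([float(a) for a in sys.argv[1:4]])
a=np.arctan2(R[1,0],R[0,0]); print("t",s["time"],"tip",tip.round(4),"dp",(1000*R.T@(g-tip)).round(1),"turn",np.degrees(a-yaw).round(1),"F",np.round(s["force"],1),"open",s["opening"])
E
python3 to.py .44 .1445 .19
```

```text
t 1.1 tip [ 0.4349 -0.2398  0.252 ] dp [  80.7 -375.5   63.4] turn 0.5 F [-0.6 -0.3 -0.9] open 0.0027222807534104396
```

```bash
python3 -m inch '{"fingers":[255,255,255,255,255],"dp":[[10,-45,0],[20,-90,0],[30,-135,0],[40,-180,0],[50,-220,0]],"turn":[0,0,0,0,0]}'; python3 -m inch '{"fingers":[255,255,255,255,255],"dp":[[6,-40,10],[12,-80,25],[20,-120,40],[27,-150,50],[27,-150,50]],"turn":[0,0,0,0,0]}' ; python3 to.py .44 .1445 .137
python3 - <<'E'
from h import *
p=optics.camera_params("wrist"); im=optics.get_image("wrist"); im2=optics.get_image("top")
for n,X in [("rfar",(.44,.1445,.137)),("start",(.4535,.0144,.132)),("dial",(.4395,.0839,.1375)),("piv",(.4288,.142,.133))]:
    print(n,proj(p,np.array(X)).round())
cv2.imwrite("pics/w1.png",im); cv2.imwrite("pics/t1.png",im2)
E
```

```text
time: 1.6
tcp_pos: [0.4385, -0.0196, 0.4246]
ee_rot: [[0.982, 0.186, -0.0], [0.186, -0.982, 0.0], [-0.0, -0.0, -1.0]]
force: [1.1, -0.8, 0.6]
opening: 0.003
grip_force: 0.0
time: 2.1
tcp_pos: [0.437, 0.1351, 0.3734]
ee_rot: [[0.981, 0.193, -0.002], [0.193, -0.981, 0.002], [-0.002, -0.002, -1.0]]
force: [-0.4, -1.1, 0.0]
opening: 0.003
grip_force: 0.0
t 2.1 tip [0.4367 0.1354 0.2004] dp [ 5.1 -8.2 63.4] turn 0.3 F [-0.4 -1.1  0. ] open 0.002866777300151859
rfar [309. 245.]
start [496. 258.]
dial [397. 262.]
piv [310. 258.]
```

View pics/w1.png

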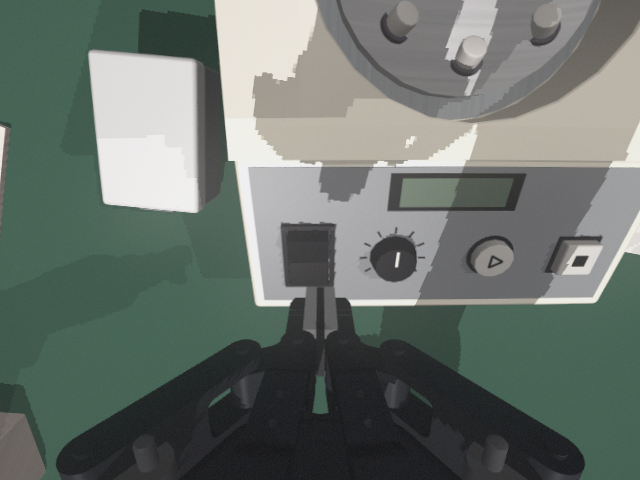

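The wrist view shows the rocker centre at (309,253), dial (394,260) and start key (492,258), within about 2 mm of my estimate. I'll shift y by about 1.5 mm and go down on the far half.

```bash
python3 -m inch '{"fingers":[255,255,255,255,255],"dp":[[3,-5,20],[5,-9.5,40],[5,-9.5,52],[5,-9.5,54],[5,-9.5,56]],"turn":[0,0,0,0,0]}'; python3 to.py .4395 .146 .132
python3 -m inch '{"fingers":[255,255,255,255,255],"dp":[[0,0,2],[0,0,4],[0,0,5],[0,0,6],[0,0,6]],"turn":[0,0,0,0,0]}';python3 to.py .4395 .146 .132
```

```text
time: 2.7
tcp_pos: [0.4411, 0.1401, 0.319]
ee_rot: [[0.983, 0.184, 0.0], [0.184, -0.983, -0.001], [0.0, 0.001, -1.0]]
force: [0.0, 0.5, -0.3]
opening: -0.003
grip_force: 0.0
t 2.7 tip [0.4411 0.14   0.146 ] dp [-0.5 -6.2 14. ] turn -0.3 F [ 0.   0.5 -0.3] open -0.003170556152762049
time: 3.2
tcp_pos: [0.4408, 0.1414, 0.3128]
ee_rot: [[0.983, 0.186, 0.0], [0.186, -0.983, 0.0], [0.0, -0.0, -1.0]]
force: [0.2, -0.6, -0.1]
opening: 0.003
grip_force: 0.1
t 3.2 tip [0.4409 0.1414 0.1398] dp [-0.5 -4.8  7.8] turn -0.2 F [ 0.2 -0.6 -0.1] open 0.0025389008406604837
```

```bash
python3 -m inch '{"fingers":[255,255,255,255,255],"dp":[[0,-3,-1],[0,-4,0],[0,-4,1],[0,-4,2],[0,-4,3]],"turn":[0,0,0,0,0]}'; python3 to.py .4395 .146 .132
python3 -m inch '{"fingers":[255,255,255,255],"dp":[[0,0,1],[0,0,2],[0,0,3],[0,0,3]],"turn":[0,0,0,0]}';python3 to.py .4395 .146 .132
```

```text
time: 3.7
tcp_pos: [0.4411, 0.1458, 0.3103]
ee_rot: [[0.982, 0.186, 0.004], [0.186, -0.983, 0.002], [0.004, -0.001, -1.0]]
force: [3.5, 1.7, 5.1]
opening: 0.001
grip_force: 2.6
t 3.7 tip [0.4418 0.1461 0.1373] dp [-2.3 -0.3  5.3] turn -0.2 F [3.5 1.7 5.1] open 0.0005628599434252527
time: 4.1
tcp_pos: [0.4401, 0.1452, 0.3067]
ee_rot: [[0.983, 0.186, 0.0], [0.186, -0.983, -0.0], [0.0, 0.0, -1.0]]
force: [2.0, -0.1, 4.2]
opening: 0.001
grip_force: 2.0
t 4.1 tip [0.4401 0.1452 0.1337] dp [-0.5 -0.9  1.7] turn -0.2 F [ 2.  -0.1  4.2] open 0.0007542616441698738
```

```bash
for i in 1; do python3 -m inch '{"fingers":[255,255,255],"dp":[[0,0,1],[0,0,2],[0,0,2]],"turn":[0,0,0]}';python3 to.py .4395 .146 .132; done
```

```text
time: 4.4
tcp_pos: [0.4401, 0.1452, 0.3061]
ee_rot: [[0.983, 0.186, 0.001], [0.186, -0.983, 0.0], [0.001, -0.0, -1.0]]
force: [-0.4, -1.1, 20.3]
opening: -0.003
grip_force: 9.9
t 4.4 tip [0.4403 0.1453 0.1331] dp [-0.6 -0.9  1.1] turn -0.2 F [-0.4 -1.1 20.3] open -0.002951665101239146
```

The force rose to 20 N at the expected depth, so the rocker is on its stop. Next I retract, check, and move above the lid.

```bash
python3 -m inch '{"fingers":[255,255,255,255,255],"dp":[[0,0,-40],[0,0,-90],[0,0,-140],[0,0,-190],[0,0,-190]],"turn":[0,0,0,0,0]}'; python3 to.py .606 .081 .32
python3 - <<'E'
from h import *
a=optics.get_image("wrist"); b=optics.get_image("scene")[100:340,180:500]
cv2.imwrite("pics/w2.png",np.hstack([cv2.resize(a,(400,300)),cv2.resize(b,(400,300))]))
E
```

```text
time: 4.9
tcp_pos: [0.4403, 0.1453, 0.4998]
ee_rot: [[0.983, 0.186, 0.008], [0.186, -0.983, 0.003], [0.008, -0.001, -1.0]]
force: [0.5, 0.8, -0.6]
opening: 0.001
grip_force: 0.0
t 4.9 tip [0.4417 0.1458 0.3268] dp [149.4  94.3   7.9] turn -0.2 F [ 0.5  0.8 -0.6] open 0.0007149446998690124
```

View pics/w2.png

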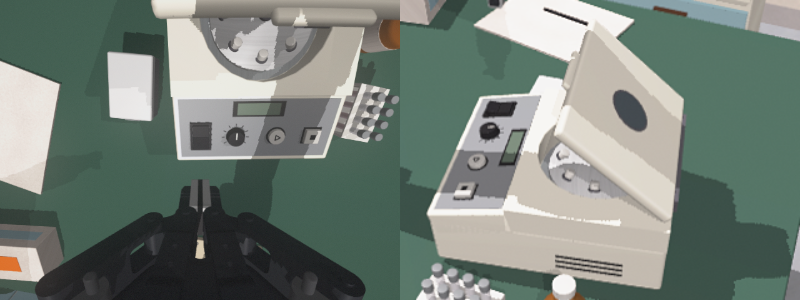

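The combined picture shows the rocker at (200,135), the dial and keys unmoved, and the lid edge clear. I'll move over the lid's front.

```bash
python3 -m inch '{"fingers":[255,255,255,255,255],"dp":[[40,25,-5],[80,50,-5],[120,75,-5],[149,94,-2],[149,94,0]],"turn":[0,0,0,0,0]}' ; python3 to.py .606 .081 .30
python3 - <<'E'
from h import *
a=optics.get_image("wrist"); b=optics.get_image("scene")[70:310,180:500]
cv2.imwrite("pics/w3.png",np.hstack([cv2.resize(a,(400,300)),cv2.resize(b,(400,300))]))
E
```

```text
time: 5.5
tcp_pos: [0.6063, 0.0772, 0.4902]
ee_rot: [[0.983, 0.181, -0.006], [0.181, -0.984, -0.004], [-0.006, 0.003, -1.0]]
force: [-0.9, -0.5, -0.2]
opening: 0.002
grip_force: 0.0
t 5.5 tip [0.6053 0.0765 0.3172] dp [ 1.6 -4.3 17.1] turn -0.5 F [-0.9 -0.5 -0.2] open 0.0019226094657704012
```

View pics/w3.png

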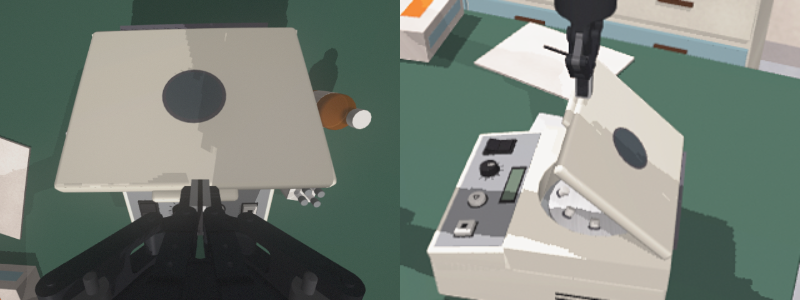

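The tips are above the middle of the lid front, at wrist (200,180), with the lid edge at row 187. I'll go about 8 mm further back for margin and descend to contact.

```bash
python3 -m inch '{"fingers":[255,255,255,255,255],"dp":[[5,-2,0],[9,-4,8],[9,-4,16],[9,-4,22],[9,-4,28]],"turn":[0,0,0,0,0]}' ; python3 to.py .614 .081 .27
python3 -m inch '{"fingers":[255,255,255,255,255],"dp":[[0,0,3],[0,0,6],[0,0,9],[0,0,12],[0,0,12]],"turn":[0,0,0,0,0]}' ; python3 to.py .614 .081 .27
```

```text
time: 6.1
tcp_pos: [0.6116, 0.0864, 0.466]
ee_rot: [[0.982, 0.187, -0.001], [0.187, -0.982, -0.0], [-0.001, 0.0, -1.0]]
force: [0.2, 0.6, 0.3]
opening: -0.002
grip_force: 0.0
t 6.1 tip [0.6114 0.0863 0.293 ] dp [ 1.5  5.7 23. ] turn -0.1 F [0.2 0.6 0.3] open -0.002059398523598361
time: 6.6
tcp_pos: [0.612, 0.0861, 0.4545]
ee_rot: [[0.983, 0.186, 0.0], [0.186, -0.983, -0.0], [0.0, 0.0, -1.0]]
force: [0.5, 0.2, 2.1]
opening: 0.0
grip_force: 0.8
t 6.6 tip [0.612  0.0861 0.2815] dp [ 1.   5.4 11.5] turn -0.2 F [0.5 0.2 2.1] open 0.000319291886009426
```

Contact was at z≈0.282 with 2 N. Now I follow the lid's arc down.

```bash
python3 -m inch '{"fingers":[255,255,255,255,255],"dp":[[-4,0,6],[-8,0,12],[-12,0,18],[-16,0,24],[-19,0,30]],"turn":[0,0,0,0,0]}' ; python3 to.py .614 .081 .17
python3 -m inch '{"fingers":[255,255,255,255,255],"dp":[[-3,0,6],[-6,0,12],[-9,0,18],[-12,0,24],[-14,0,30]],"turn":[0,0,0,0,0]}' ; python3 to.py .614 .081 .17
```

```text
time: 7.1
tcp_pos: [0.5926, 0.0825, 0.424]
ee_rot: [[0.983, 0.186, -0.001], [0.186, -0.983, -0.0], [-0.001, 0.0, -1.0]]
force: [-0.3, -0.5, 3.5]
opening: -0.001
grip_force: 1.6
t 7.1 tip [0.5924 0.0825 0.251 ] dp [21.   5.5 81. ] turn -0.2 F [-0.3 -0.5  3.5] open -0.0006898942868033604
time: 7.6
tcp_pos: [0.5791, 0.08, 0.3941]
ee_rot: [[0.983, 0.186, -0.001], [0.186, -0.983, -0.0], [-0.001, -0.0, -1.0]]
force: [-0.6, -0.9, 3.5]
opening: -0.003
grip_force: 1.5
t 7.6 tip [0.579  0.08   0.2211] dp [34.6  5.5 51.1] turn -0.2 F [-0.6 -0.9  3.5] open -0.0027114223207122547
```

```bash
python3 -m inch '{"fingers":[255,255,255,255,255],"dp":[[-2,0,6],[-4,0,12],[-6,0,18],[-7,0,24],[-8,0,30]],"turn":[0,0,0,0,0]}' ; python3 to.py .614 .081 .168
python3 -m inch '{"fingers":[255,255,255,255,255],"dp":[[-1,0,4],[-1,0,8],[-2,0,12],[-2,0,15],[-2,0,18]],"turn":[0,0,0,0,0]}' ; python3 to.py .614 .081 .168
```

```text
time: 8.1
tcp_pos: [0.5715, 0.0786, 0.3641]
ee_rot: [[0.983, 0.186, -0.0], [0.186, -0.983, 0.0], [-0.0, -0.0, -1.0]]
force: [-0.9, -0.8, 3.5]
opening: 0.002
grip_force: 1.4
t 8.1 tip [0.5714 0.0786 0.1911] dp [42.3  5.6 23.1] turn -0.2 F [-0.9 -0.8  3.5] open 0.0022270329983486623
time: 8.6
tcp_pos: [0.5696, 0.0782, 0.3465]
ee_rot: [[0.983, 0.186, -0.0], [0.186, -0.983, -0.0], [-0.0, -0.0, -1.0]]
force: [-1.7, -0.8, 3.0]
opening: -0.002
grip_force: 1.3
t 8.6 tip [0.5695 0.0782 0.1735] dp [44.2  5.6  5.4] turn -0.2 F [-1.7 -0.8  3. ] open -0.0018612906112835492
```

```bash
python3 -m inch '{"fingers":[255,255,255,255,255],"dp":[[0,0,1],[0,0,2],[0,0,3],[0,0,4],[0,0,5]],"turn":[0,0,0,0,0]}' ; python3 to.py .614 .081 .168
```

```text
time: 9.1
tcp_pos: [0.5697, 0.0782, 0.3417]
ee_rot: [[0.983, 0.186, 0.0], [0.186, -0.983, 0.0], [0.0, 0.0, -1.0]]
force: [-1.8, -0.8, 2.6]
opening: 0.001
grip_force: 1.3
t 9.1 tip [0.5697 0.0782 0.1687] dp [44.   5.5  0.7] turn -0.2 F [-1.8 -0.8  2.6] open 0.0008236731545978329
```

```bash
python3 -m inch '{"fingers":[255,255,255],"dp":[[0,0,0.5],[0,0,1],[0,0,1]],"turn":[0,0,0]}' ; python3 to.py .614 .081 .168;  python3 -m inch '{"fingers":[255,255,255],"dp":[[0,0,0.5],[0,0,1],[0,0,1]],"turn":[0,0,0]}' ; python3 to.py .614 .081 .168
```

```text
time: 9.4
tcp_pos: [0.5697, 0.0782, 0.3414]
ee_rot: [[0.983, 0.186, 0.0], [0.186, -0.983, 0.0], [0.0, -0.0, -1.0]]
force: [-4.0, -1.1, 7.9]
opening: 0.0
grip_force: 3.9
t 9.4 tip [0.5697 0.0782 0.1684] dp [44.   5.5  0.5] turn -0.2 F [-4.  -1.1  7.9] open 4.711892945229717e-05
time: 9.7
tcp_pos: [0.5696, 0.0782, 0.3414]
ee_rot: [[0.983, 0.186, 0.001], [0.186, -0.983, 0.0], [0.001, -0.0, -1.0]]
force: [-5.0, -0.7, 14.4]
opening: 0.003
grip_force: 7.2
t 9.7 tip [0.5697 0.0782 0.1684] dp [44.   5.5  0.4] turn -0.2 F [-5.  -0.7 14.4] open 0.0031772947414596066
```

The lid is on its stop: z no longer drops and the force has risen to 14 N. I'll raise and go above the start key.

```bash
python3 -m inch '{"fingers":[255,255,255,255,255],"dp":[[0,0,-20],[0,0,-50],[-40,20,-50],[-80,40,-50],[-120,42,-50]],"turn":[0,0,0,0,0]}';python3 -m inch '{"fingers":[255,255],"dp":[[0,0,0],[0,0,0]],"turn":[0,0]}' ; python3 to.py .4533 .0155 .145
python3 - <<'E'
from h import *
p=optics.camera_params("wrist"); a=optics.get_image("wrist"); b=optics.get_image("scene")[90:330,180:500]
print(proj(p,np.array([.4533,.0155,.132])))
cv2.imwrite("pics/w4.png",np.hstack([cv2.resize(a,(400,300)),cv2.resize(b,(400,300))]))
E
```

```text
time: 10.2
tcp_pos: [0.459, 0.0121, 0.3899]
ee_rot: [[0.983, 0.183, 0.002], [0.183, -0.983, -0.001], [0.002, 0.002, -1.0]]
force: [0.2, -0.8, -0.6]
opening: 0.001
grip_force: 0.0
time: 10.4
tcp_pos: [0.4598, 0.0145, 0.3902]
ee_rot: [[0.983, 0.186, 0.002], [0.186, -0.983, 0.0], [0.002, 0.0, -1.0]]
force: [0.2, 0.1, 0.5]
opening: 0.004
grip_force: 0.0
t 10.4 tip [0.4602 0.0146 0.2172] dp [-6.8 -2.2 72.2] turn -0.2 F [0.2 0.1 0.5] open 0.003704321147539395
[318.42082146 249.53275212]
```

View pics/w4.png

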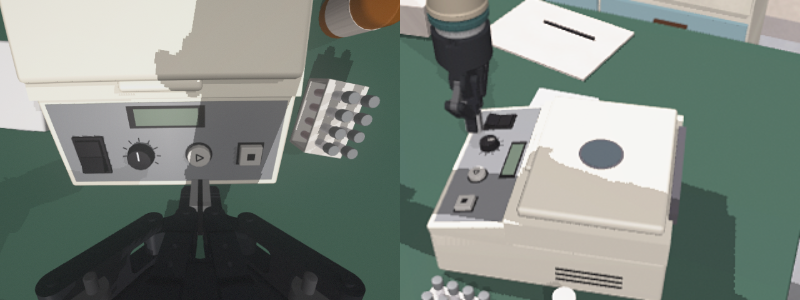

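The lid lies shut and the rocker far half is down. The start key is at wrist full-size (318,250), exactly where predicted. Descend onto it.

```bash
python3 -m inch '{"fingers":[255,255,255,255,255],"dp":[[-4,-1,20],[-7,-2,40],[-7,-2,60],[-7,-2,74],[-7,-2,76]],"turn":[0,0,0,0,0]}'; python3 to.py .4533 .0155 .130; python3 -m inch '{"fingers":[255,255,255,255,255],"dp":[[0,0,1.5],[0,0,3],[0,0,4.5],[0,0,6],[0,0,6]],"turn":[0,0,0,0,0]}';python3 to.py .4533 .0155 .130
```

```text
time: 11.0
tcp_pos: [0.4531, 0.0159, 0.3121]
ee_rot: [[0.982, 0.187, -0.002], [0.187, -0.982, 0.0], [-0.002, -0.0, -1.0]]
force: [-0.6, -0.7, 0.9]
opening: -0.001
grip_force: 0.0
t 11.0 tip [0.4528 0.0159 0.1391] dp [0.4 0.5 9.1] turn -0.1 F [-0.6 -0.7  0.9] open -0.0005552090383603762
time: 11.5
tcp_pos: [0.4524, 0.0153, 0.3079]
ee_rot: [[0.983, 0.186, 0.0], [0.186, -0.983, 0.0], [0.0, 0.0, -1.0]]
force: [-0.5, 0.4, 0.3]
opening: -0.004
grip_force: 0.0
t 11.5 tip [0.4525 0.0153 0.1349] dp [ 0.8 -0.1  4.9] turn -0.2 F [-0.5  0.4  0.3] open -0.00425666213895
```

```bash
python3 -m inch '{"fingers":[255,255,255,255,255],"dp":[[0,0,1],[0,0,2],[0,0,3],[0,0,4],[0,0,4]],"turn":[0,0,0,0,0]}'; python3 to.py .4533 .0155 .130
```

```text
time: 12.0
tcp_pos: [0.4529, 0.0153, 0.3039]
ee_rot: [[0.983, 0.186, 0.002], [0.186, -0.983, 0.0], [0.002, 0.0, -1.0]]
force: [0.8, 0.4, 4.0]
opening: 0.002
grip_force: 2.0
t 12.0 tip [0.4532 0.0154 0.1309] dp [ 0.1 -0.1  0.9] turn -0.2 F [0.8 0.4 4. ] open 0.0024283399530677778
```

```bash
python3 -m inch '{"fingers":[255,255,255],"dp":[[0,0,1],[0,0,2],[0,0,2]],"turn":[0,0,0]}'; python3 to.py .4533 .0155 .130
```

```text
time: 12.3
tcp_pos: [0.4531, 0.0154, 0.302]
ee_rot: [[0.983, 0.186, 0.002], [0.186, -0.983, 0.0], [0.002, 0.0, -1.0]]
force: [1.7, -0.7, 6.1]
opening: 0.005
grip_force: 2.8
t 12.3 tip [0.4535 0.0155 0.129 ] dp [-0.2 -0.1 -1. ] turn -0.2 F [ 1.7 -0.7  6.1] open 0.004710201648871718
```

The key force reached 6 N, which is fully down and well past registering. I'll release, retract and check.

```bash
python3 -m inch '{"fingers":[255,255,255,255,255],"dp":[[0,0,-10],[0,0,-40],[0,0,-80],[0,0,-120],[0,0,-120]],"turn":[0,0,0,0,0]}'; python3 -m inch '{"fingers":[255,255,255,255,255],"dp":[[0,0,0],[0,0,0],[0,0,0],[0,0,0],[0,0,0]],"turn":[0,0,0,0,0]}'
python3 - <<'E'
from h import *
a=optics.get_image("wrist"); p=optics.camera_params("wrist"); c=proj(p,np.array([.44,.08,.132])).astype(int); print(c)
cv2.imwrite("pics/w5.png",cv2.resize(a[max(0,c[1]-90):c[1]+90,max(0,c[0]-120):c[0]+170],None,fx=2.7,fy=2.7))
E
```

```text
time: 12.8
tcp_pos: [0.4531, 0.0152, 0.4262]
ee_rot: [[0.983, 0.186, 0.008], [0.186, -0.983, 0.001], [0.008, 0.001, -1.0]]
force: [0.1, 0.3, 0.4]
opening: 0.002
grip_force: 0.0
time: 13.3
tcp_pos: [0.4522, 0.0153, 0.421]
ee_rot: [[0.983, 0.186, -0.002], [0.186, -0.983, -0.0], [-0.002, -0.0, -1.0]]
force: [-0.2, -0.1, -0.3]
opening: 0.001
grip_force: 0.0
[241 227]
```

View pics/w5.png

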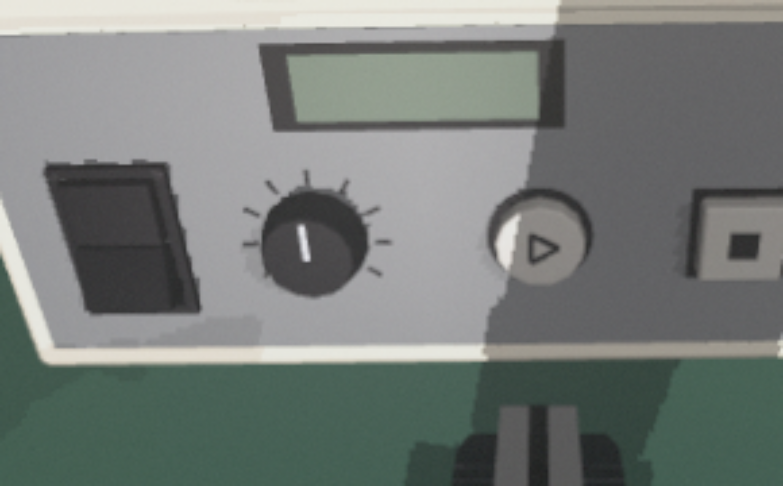

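The crop shows the rocker at (122,240) with its far half down. The dial mark is unchanged, and the start key at (540,240) and stop key are both up.

```bash
python3 -c "
from rig import robot
print(robot.close_job())"
```

```text
the job is handed in; nothing more can be done
None
```

The job is handed in at about 13.4 s of the 64 s allowed: I pressed the rocker to its stop, pushed the lid shut, then pressed the start key and released it, and the last picture shows both keys up and the dial unturned (no verdict came back).

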